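# Stack carving blanks to dry with spacer sticks

### The job

Stack the two carving blanks to dry flat on the plywood drying board: lay the long blank centred along the board, then the two spacer sticks crosswise on it, one over each of the board's two black lines (either stick on either line), then the short blank centred on both sticks and parallel to the long one, and last stand the steel weight upright on the middle of the short blank. Leave the little round tin and the glue jar standing where they are.

Things in the scene. Friction and masses are not known exactly. Their poses are not given: they have to be found in the camera images.
- board_top (a point): Plywood drying board fixed flat on the bench, 250 x 120 x 18 mm, the target. This point is the centre of its upper face, 18 mm above the bench; x along its length, y across its width, z up. Two black lines run across its full width (along y) at x = +45 and -45 mm; they stay visible on both sides of the long blank lying on it.
- long_blank_c (a point): The long blank: a plain pale wooden board with dark waxed ends, 200 x 60 x 20 mm, about 0.13 kg, loose, lying flat. This point is its centre, 10 mm above its underside; x along its length, y across its width, z up. Goes on the board, its x parallel to the board's x (either way round).
- short_blank_c (a point): The short blank: as the long one but 140 x 46 x 20 mm, about 0.07 kg, loose, lying flat. This point is its centre, 10 mm above its underside; x along its length, z up.
- stick_long_c (a point): The longer spacer stick: pale square wooden stick 110 x 16 x 16 mm, about 0.02 kg, loose, lying flat. This point is its centre, 8 mm above its underside; x along its length, z up. In the stack it lies along the board's y over a black line, middle of the stick on the middle line of the board.
- stick_short_c (a point): The shorter spacer stick: as the longer one but 84 x 16 x 16 mm. This point is its centre, 8 mm above its underside; x along its length, z up. Goes over the other black line.
- weight_c (a point): Turned steel weight standing upright: cylinder 50 mm in diameter and 44 mm high, with a small knob on top (20 mm in diameter, whole height 60 mm), about 0.6 kg, loose. This point is on its axis half-way up the cylinder, 22 mm above its underside; z up.
- tin_c (a point): Bystander: little round metal tin, 33 mm in diameter, 24 mm high, loose, standing among the parts. This point is its centre, 12 mm above the bench. Not to be moved.
- jar_c (a point): Bystander: glue jar with a white lid, 56 mm in diameter, 75 mm high, loose, standing. This point is its centre, 37.5 mm above the bench. Not to be moved.
Not all that is in view belongs to the job. What is shaped like the part that bears long_blank_c but orange is not meant.

How it is judged:
By the outcome, as a careful person would: the job done as asked, in the order asked, and still so for the second after the job is handed in, with the robot touching nothing.
It also fails if it takes over 136 s, if anything falls off the work surface, if the arm or the gripper's body presses on something with over 40 N, if the wrist force passes 120 N, or if a joint passes its speed limit or range.

### The arm

A 7-joint arm with a two-finger parallel gripper is mounted at the origin on the work surface. World frame = base frame: x ahead of the robot, y to its left, z up, the work surface at z = 0. Lengths are in m, angles in rad, forces in N, time in s.
With the tool pointing down it reaches from about 0.35 to 0.9 m from the base axis. Payload 19.9 kg.
Tool frame: the origin (TCP) lies midway between the tips of the shut fingers; the grasp point (between the pads) lies arm.grasp_offset behind it (arm.grasp_offset is the distance from the TCP to the grasp point, in m); z points along the fingers, y is the line along which they close (so a half turn about z gives the same grasp; the last joint's range is limited). The gripper opens to 94 mm and grips with 3 to 60 N. Pads are 16 mm wide; open, the fingers measure 119 mm over their backs; the gripper's body (75 mm by 177 mm) begins 78 mm behind the grasp point.
Start: joints at [1.149, 0.417, -0.01, 1.614, 0.005, 1.111, -0.053], TCP at [0.232, -0.58, 0.205] pointing down, gripper open.
Joint ranges: [-2.81, 2.81], [-0.39, 2.02], [-1.27, 1.25], [0.06, 2.57], [-1.19, 4.33], [0.19, 2], [-2.82, 2.82]. Speed limits (rad/s): [1.89, 1.89, 2.39, 2.39, 3.01, 3.01, 3.01].

### API

Orientations are given as a unit quaternion [x, y, z, w].
In Python, from bench import arm gives the robot as it stands. Calls block until the motion is done:
- arm.movep(position, orientation): joint-space move of the TCP to a pose.
- arm.movel(position, orientation=None, feed=0.15): straight line of the TCP; orientation=None keeps the orientation; feed is the mean speed in m/s.
- arm.move_joints(angles): joint-space move.
- arm.command_gripper(opening): finger opening in m; the grip force is fixed at half the most; returns when the fingers have stopped.
- arm.dwell(seconds).
- arm.inverse_kinematics(position, orientation): joint angles nearest the present ones, or None.
- arm.state(): the state.
- arm.read_camera(name): name is "side" or "top"; returns (picture, depth): 480x640x3 uint8, red, green, blue; 480x640 float32, m along the optical axis (not along the pixel's ray), 0 where there is no reading.
- arm.camera_info(name): a dict with "fx", "fy", "cx", "cy" (pixels), "position" and "orientation" of the camera in the world. Camera axes: x right, y down, z forward; pixel columns grow to the right and rows downward; lengths in m; the calibration is good to about 2 mm. A picture is of the moment at which its call begins. camera_info takes no time and is no camera call.
A pose or a line that the arm cannot do raises arm.MotionError and nothing moves.
- arm.job_done(): hands the job in; it is judged then, once.
The state is a dict: "t": time; "joints": joint angles; "qd": joint speeds; "joint_torque": joint torques, N m; "ee_pos": TCP position; "orientation": TCP orientation; "force": force on the tool from outside, world axes, zero at the start; "moment": the same for the moment, N m; "finger_gap": finger opening in m; "gripper_force": force on a finger pad.
Only numpy, scipy, OpenCV 4.12 (cv2) and the standard library are available. Lean on these libraries where they do the work, as an engineer would, in place of code of your own. Each camera call takes 0.05 s, during which the arm holds its last target. There are 200 camera calls.

## Working session

There is one attempt and no reset: what is moved stays moved. The work goes in short steps, each a Python script; the robot and the scene stay as the last script left them, time stands still between calls to the robot, and variables do not carry over. Pictures are saved under pics/ and viewed, at most 14 in all, crops included, and the job is handed in when it is done.

```bash
ls; mkdir -p pics; python3 - <<'E'
from bench import arm
import cv2,numpy as np
for n in("top","side"):
    p,d=arm.read_camera(n); cv2.imwrite(f"pics/{n}0.png",p[:,:,::-1]); np.save(f"pics/{n}0.npy",d); print(n,arm.camera_info(n))
s=arm.state();print(s['t'],s['ee_pos'],s['orientation'],arm.grasp_offset)
E
```

```text
pics
top {'fx': 434.92756084155184, 'fy': 434.92756084155184, 'cx': 315.33008533874266, 'cy': 235.49150115184563, 'position': array([0.28885219, 0.01475843, 0.99119394]), 'orientation': array([-0.69522079,  0.71476122, -0.0596373 ,  0.04720004])}
side {'fx': 450.70078534733256, 'fy': 450.70078534733256, 'cx': 314.73889241469834, 'cy': 238.7449806676762, 'position': array([-0.12441401,  0.71858515,  0.62969618]), 'orientation': array([-0.28304397,  0.82539837, -0.46055073,  0.16277795])}
0.1 [ 0.23155274 -0.58014874  0.20488906] [ 9.82026412e-01  1.88742697e-01 -1.47518627e-04 -5.47021908e-04] 0.0188
```

View pics/top0.png

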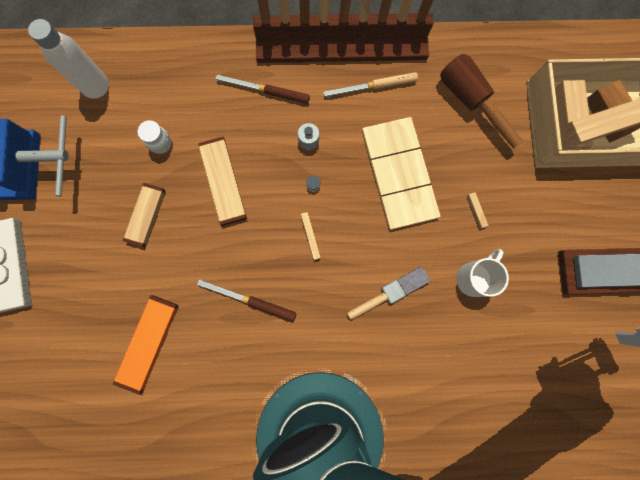

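View pics/side0.png

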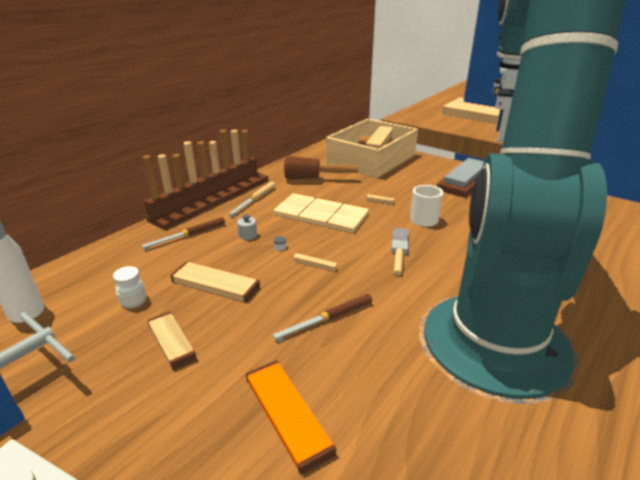

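The top view shows the board at about (400,173), long blank (222,181), short blank (144,215), longer stick (311,237), shorter stick (478,211), weight (309,137), tin (313,184) and jar (155,137). The orange decoy is at (145,343). Next I measure these from the depth.

```bash
cat > h.py <<'E'
from bench import arm
import cv2,numpy as np
from scipy.spatial.transform import Rotation as R
def cloud(n="top",d=None):
    p=None
    if d is None: p,d=arm.read_camera(n)
    c=arm.camera_info(n); v,u=np.mgrid[:480,:640]
    P=np.stack([(u-c["cx"])/c["fx"]*d,(v-c["cy"])/c["fy"]*d,d],-1)
    W=P@R.from_quat(c["orientation"]).as_matrix().T+c["position"]
    return p,np.where(d[...,None]>0,W,np.nan)
def topface(W,px,h,tol=.005):
    """min-area rectangle (centre, sizes, yaw of the long side) of the face at height h seen around pixel px"""
    m=(abs(W[...,2]-h)<tol).astype(np.uint8)
    _,l=cv2.connectedComponents(m,connectivity=4); k=l[px[1],px[0]]
    Q=W[l==k]
    if k==0: return None
    (c,s,a)=cv2.minAreaRect((Q[:,:2]*1000).astype(np.float32))
    if s[0]<s[1]: s=s[::-1]; a+=90
    a=(a+90)%180-90
    return np.round(c,1),np.round(s,1),round(a,1),len(Q),round(float(np.median(Q[:,2])*1000),1)
E
python3 - <<'E'
from h import *
d=np.load("pics/top0.npy");_,W=cloud(d=d)
t=W[250:290,330:345,2];print("bench",np.nanmedian(t),np.nanstd(t))
for n,px,h in [("board",(400,178),.018),("long",(222,181),.02),("short",(144,215),.02),("stL",(311,237),.016),("stS",(478,211),.016),("weight",(302,134),.044),("tin",(313,184),.024),("jar",(152,130),.075)]:
    print(n,topface(W,px,h,.006 if n!="board" else .005), W[px[1],px[0]])
p=cv2.imread("pics/top0.png")[100:270,100:500]
cv2.imwrite("pics/crop0.png",cv2.resize(p,None,fx=2,fy=2,interpolation=cv2.INTER_CUBIC))
E
```

```text
bench 0.0005276433402003899 0.001750453742358752
board (array([ 582.1, -207.2]), array([250.5, 121.2]), 12.2, 5338, 18.6) [ 0.56689001 -0.2049877   0.0164691 ]
long (array([572.4, 207.3]), array([202.1,  60.6]), 15.1, 2241, 20.2) [0.56838335 0.20572535 0.02137932]
short (array([496.4, 384.8]), array([140.8,  48.5]), -17.6, 1295, 20.0) [0.49347005 0.38096909 0.02138708]
stL (array([437.7,   6.7]), array([109.7,  16.1]), 14.2, 344, 16.3) [0.43414411 0.00530375 0.01527676]
stS (array([ 487.5, -380.5]), array([83.1, 17.9]), 16.6, 286, 16.3) [ 0.48402754 -0.38002405  0.01736681]
weight (array([669.9,   5.4]), array([49.2, 48.4]), -38.3, 302, 44.1) [0.66812472 0.01961442 0.04401202]
tin (array([559.2,  -1.5]), array([30.6, 29.8]), -2.3, 158, 23.9) [ 0.55523608 -0.00254016  0.02475516]
jar (array([670.2, 355.6]), array([48.9, 47.7]), 85.8, 399, 74.9) [0.67322553 0.34968028 0.07310329]
```

View pics/crop0.png

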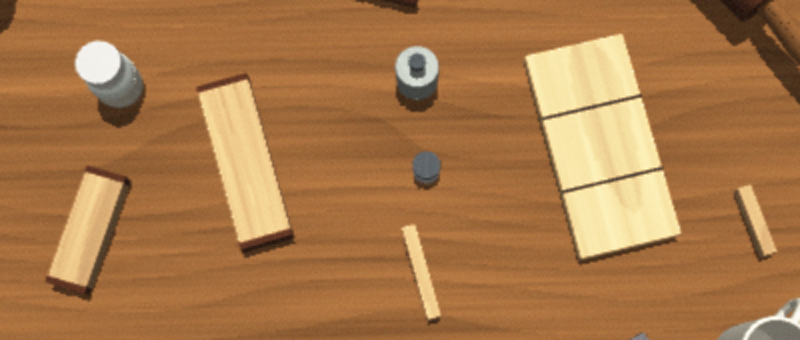

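All measured sizes and heights match the given ones. Starting with the long blank.

```bash
cat >> h.py <<'E'
def q(yaw): return R.from_euler("xz",[180,yaw],degrees=True).as_quat()
def best(p,yaw):
    # of the two equivalent yaws, the one nearest in joint space
    now=np.array(arm.state()["joints"]); c=[]
    for y in (yaw,yaw+180):
        j=arm.inverse_kinematics(p,q(y))
        if j is not None: c.append((np.abs(np.array(j)-now).max(),y))
    return min(c)[1]
HOV=.15
def pick(xy,yaw,width,z=.004,pre=.02):
    yaw=best([*xy,HOV],yaw); arm.command_gripper(min(.094,width+2*pre))
    arm.movep([*xy,HOV],q(yaw)); arm.movel([*xy,z],feed=.12)
    arm.command_gripper(max(0,width-.01)); s=arm.state()
    arm.movel([*xy,HOV],feed=.15); g=arm.state()
    print("pick gap",s["finger_gap"],"lifted",g["finger_gap"],"F",g["gripper_force"],"t",g["t"])
def place(xy,yaw,width,base,z=.004,rel=.01,up=.1):
    yaw=best([*xy,base+HOV],yaw)
    arm.movep([*xy,base+HOV-.02],q(yaw)); f0=arm.state()["force"]
    arm.movel([*xy,base+z+.02],feed=.15); arm.movel([*xy,base+z+.0005],feed=.04)
    s=arm.state(); arm.command_gripper(width+2*rel); arm.dwell(.2)
    arm.movel([*xy,base+z+up],feed=.12)
    print("place dF",np.round(np.array(s["force"])-f0,2),"ee",s["ee_pos"],"t",arm.state()["t"])
E
python3 - <<'E'
from h import *
B=np.array([.5821,-.2072])
pick((.5724,.2073),15.1,.060,pre=.016)
place(B,12.2,.060,.018,rel=.012)
arm.movep([.4377,.0067,HOV],q(best([.4377,.0067,HOV],14.2)))
p,W=cloud(); cv2.imwrite("pics/t1.png",p[:,:,::-1]); np.save("pics/W1.npy",W)
print("blank",topface(W,(400,173),.038,.006)); print("stL",topface(W,(311,237),.016,.006))
print(arm.state()["t"])
cv2.imwrite("pics/c1.png",cv2.resize(p[100:250,340:480,::-1],None,fx=4,fy=4,interpolation=cv2.INTER_CUBIC))
E
```

```text
pick gap 0.05919070933911417 lifted 0.059903291427913424 F 29.999641478061676 t 6.4667
place dF [-0.63 -0.48 -0.1 ] ee [ 0.58202258 -0.20713196  0.0221845 ] t 11.2583
blank (array([ 581.5, -209.3]), array([201.1,  62.1]), 12.4, 2227, 38.6)
stL None
12.325
```

View pics/c1.png

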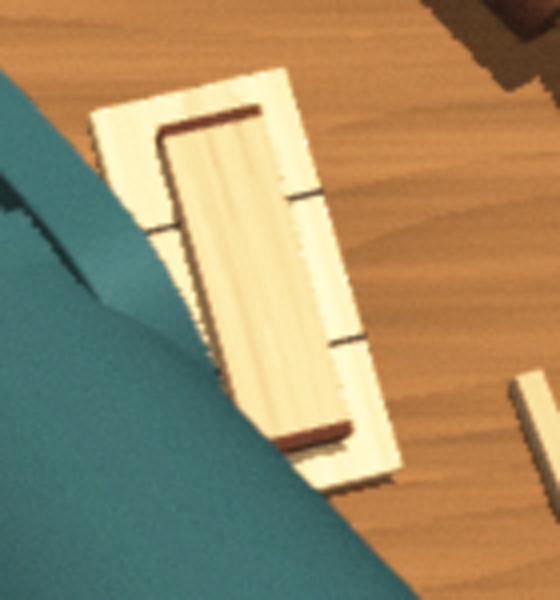

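The blank looks centred and parallel, about 2 mm off in y. The arm hides the lower-left corner around (230,400) in the crop, so I take one unobstructed look and measure again.

```bash
python3 - <<'E'
from h import *
P=[.4964,.3848,HOV]; arm.movep(P,q(best(P,-17.6)))
A=[];C=[]
for i in range(3):
    p,W=cloud(); A.append(topface(W,(400,173),.038,.006)); C.append(topface(W,(425,215),.018,.005))
print(*A,*C,sep="\n"); print("stL",topface(W,(311,237),.016,.006),"stS",topface(W,(478,211),.016,.006))
cv2.imwrite("pics/t2.png",p[:,:,::-1])
E
```

```text
(array([ 587.8, -208.5]), array([188.8,  61.1]), 12.4, 1531, 38.5)
(array([ 588.5, -207.9]), array([190. ,  61.2]), 12.1, 1531, 38.6)
(array([ 588. , -207.8]), array([189.4,  61.1]), 12.5, 1536, 38.6)
None
None
None
stL None stS (array([ 487.7, -381. ]), array([83.3, 17.4]), 16.7, 279, 16.7)
```

Blank is within about 1 mm of centre (the elbow hides one end, but the sides and the earlier length agree). Now the sticks.

```bash
python3 - <<'E'
from h import *
B=np.array([.5823,-.2064]); a=np.radians(12.3); u=np.array([np.cos(a),np.sin(a)])
pick((.4377,.0072),14.2,.016,pre=.014)
place(B+.045*u,102.3,.016,.038,rel=.012)
pick((.4876,-.3805),16.6,.016,pre=.014)
place(B-.045*u,102.3,.016,.038,rel=.012)
P=[.4964,.3848,HOV]; arm.movep(P,q(best(P,-17.6)))
J=list(arm.state()["joints"]); 
p,W=cloud(); cv2.imwrite("pics/t3.png",p[:,:,::-1])
for px in ((395,150),(406,187)): print(topface(W,px,.054,.006))
s,_=arm.read_camera("side")
cv2.imwrite("pics/c3.png",np.hstack([cv2.resize(p[110:240,340:460,::-1],(400,433),interpolation=cv2.INTER_CUBIC),cv2.resize(s[170:257,260:340+0,::-1],(400,433),interpolation=cv2.INTER_CUBIC)]))
print(J,arm.state()["t"])
E
```

```text
pick gap 0.015376540287443858 lifted 0.015505948820932517 F 29.99995082616806 t 19.3333
place dF [ 1.36 -1.27  0.03] ee [ 0.62615484 -0.19672746  0.04211236] t 23.6917
pick gap 0.015498798514624402 lifted 0.015676078373462965 F 29.999980330467224 t 28.0
place dF [0.1  1.08 0.25] ee [ 0.53824047 -0.21588136  0.04216817] t 32.3
None
None
[np.float64(0.05384977396819222), np.float64(0.7839812899741404), np.float64(-1.1659150724511713), np.float64(1.6312694703303172), np.float64(0.7551960944930008), np.float64(1.2450763254864634), np.float64(-0.003926699427612317)] 34.5583
```

View pics/c3.png

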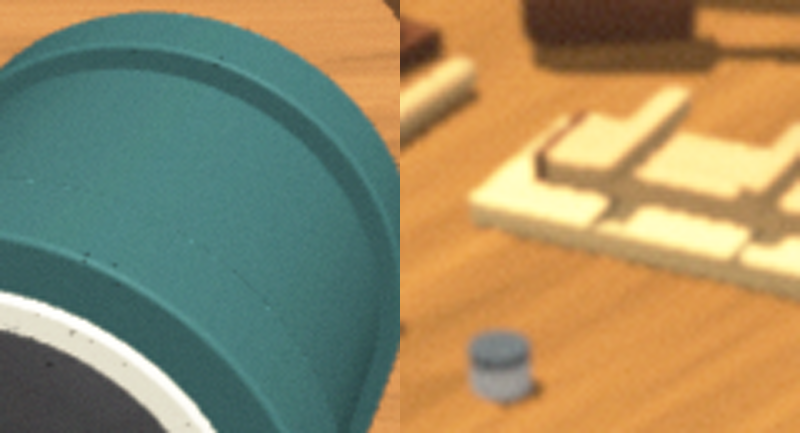

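The side view shows both sticks over the lines. The arm's redundancy has drifted (joint 3 is near its limit) and the elbow blocks the top view, so I return to the straight-elbow posture above the short blank and look from there.

```bash
python3 - <<'E'
from h import *
e=arm.state()["ee_pos"]; arm.movel([e[0],e[1],.21])
arm.move_joints([-.70,.417,-.01,1.614,.005,1.111,-.053])
p,W=cloud(); cv2.imwrite("pics/t4.png",p[:,:,::-1]); print(arm.state()["ee_pos"],arm.state()["t"])
for px in ((395,150),(406,187)): print(topface(W,px,.054,.006))
for px in ((400,170),): print("blank",topface(W,px,.038,.006))
s,_=arm.read_camera("side")
cv2.imwrite("pics/c4.png",np.hstack([cv2.resize(p[110:240,340:460,::-1],(400,433),interpolation=cv2.INTER_CUBIC),cv2.resize(s[170:257,290:370,::-1],(400,433),interpolation=cv2.INTER_CUBIC)]))
E
```

```text
[0.49391731 0.38188006 0.20461063] 36.55
(array([ 625.5, -199.6]), array([110.5,  17.2]), -77.6, 363, 54.3)
(array([ 537.3, -216.9]), array([83.4, 16.8]), -77.6, 281, 54.5)
blank (array([ 584. , -208.9]), array([72.3, 61.3]), 12.2, 819, 38.7)
```

View pics/c4.png

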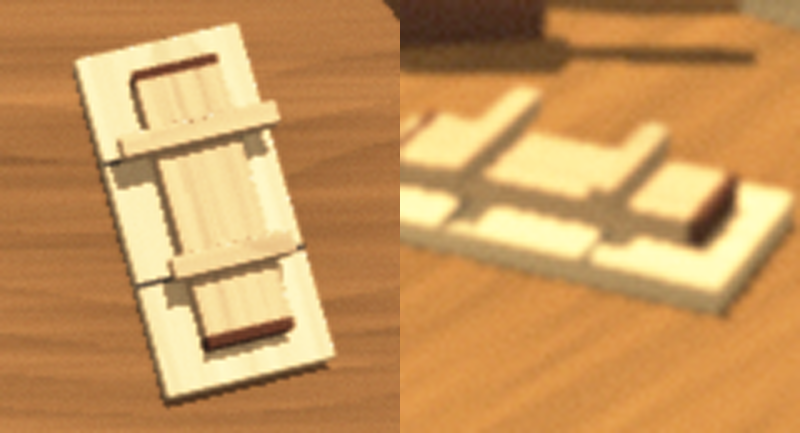

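Both sticks lie squarely over the lines, within about 2 mm, and parallel. Next come the short blank and the weight.

```bash
python3 - <<'E'
from h import *
B=np.array([.5825,-.2060])
pick((.4964,.3848),-17.6,.046,pre=.018)
place(B,12.3,.046,.054,rel=.012)
arm.move_joints([-.70,.417,-.01,1.614,.005,1.111,-.053])
p,W=cloud(); print(topface(W,(400,170),.074,.006),arm.state()["t"])
print("weight",topface(W,(302,134),.044,.006))
cv2.imwrite("pics/c5.png",cv2.resize(p[90:240,300:470,::-1],None,fx=4,fy=4,interpolation=cv2.INTER_CUBIC))
E
```

```text
pick gap 0.04558770290843261 lifted 0.0458940236836281 F 29.999772906303406 t 41.15
place dF [ 0.39 -0.2  -0.65] ee [ 0.58236218 -0.20602246  0.05815963] t 46.55
(array([ 583.6, -207.8]), array([141.3,  47.4]), 12.1, 1338, 74.6) 48.7417
weight (array([670. ,   5.5]), array([48.8, 47.9]), 53.7, 303, 44.2)
```

View pics/c5.png

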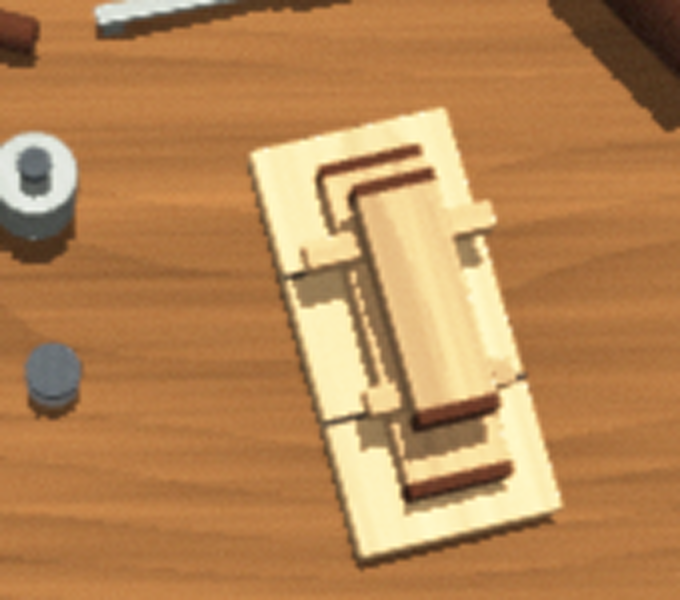

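The short blank sits flat, centred within 1.5 mm and parallel. Now the weight.

```bash
python3 - <<'E'
from h import *
B=np.array([.5825,-.2060])
pick((.6700,.0060),0,.050,z=.008,pre=.018)
place(B,12.3,.050,.074,z=.008,rel=.015,up=.1)
arm.move_joints([-.70,.417,-.01,1.614,.005,1.111,-.053])
p,W=cloud(); print("weight",topface(W,(390,165),.118,.006),"short",topface(W,(408,185),.074,.006),arm.state()["t"])
print("tin",topface(W,(313,184),.024,.006))
print("jar",topface(W,(152,130),.075,.006))
s,_=arm.read_camera("side")
cv2.imwrite("pics/c6.png",np.hstack([cv2.resize(p[90:240,300:470,::-1],(450,400),interpolation=cv2.INTER_CUBIC),cv2.resize(s[150:260,250:390-44+0,::-1],(350,400),interpolation=cv2.INTER_CUBIC)]))
E
```

```text
pick gap 0.04961954532919767 lifted 0.04942338616743127 F 29.99823096964974 t 53.8583
place dF [-0.99 -0.46  0.01] ee [ 0.58243207 -0.20602007  0.08222127] t 58.1
weight None short (array([ 544. , -216.4]), array([61.3, 47.5]), 11.9, 498, 74.6) 60.2833
tin (array([559.6,  -1.5]), array([31.4, 29.8]), -1.6, 158, 24.3)
jar (array([670.2, 355.4]), array([49.2, 48. ]), -88.5, 397, 74.8)
```

View pics/c6.png

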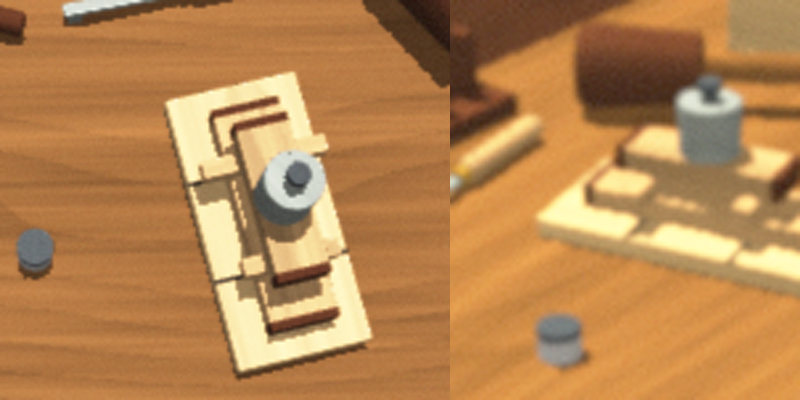

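The pictures show the weight upright on the middle of the short blank, at about (290,190) in the left crop. The tin and jar haven't moved and the arm is clear, so I'm handing in.

```bash
python3 -c "
from bench import arm
print(arm.job_done())"
```

```text
the job is handed in; nothing more can be done
None
```

The stack is built in the order asked and handed in at about 60 s: blanks and sticks measured within about 2 mm of target, the weight upright mid-blank by eye, and the tin and jar unmoved.

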